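Load the rotary lens checker

TASK

Get the rotary lens checker ready to run: slide its reading head aside to the left until it clicks at the parked end, then set every eye loupe from the bench upright in an empty ring nest of the turntable, one to a nest, loading through the front gap and turning the bar knob from click to click to bring up the next nest. When all are loaded, turn the table until the fixed reference disc has clicked in at the gap, and slide the reading head back over it until it clicks home. Leave the eraser alone.

Things in the scene. Friction and masses are not known exactly. Their poses are not given: they have to be found in the camera images.
- stand: rotary lens checker, fixed; origin under the turntable's axis at bench level; own frame: x away from the robot, y left, z up, turned a little from the robot's. Base 270 x 250 x 12 mm; the turntable lies on it, the reading head's rail (30 mm wide, along y) in front at x = -142 mm
- guard (a point): middle of the front edge of the checker's clear guard plate (x = -48 mm, top 89 mm above the bench). The level plate, 4 mm thick on four posts, covers the turntable from there back to x = +132 mm, y +-125 mm; only in front of the edge is the turntable open from above: the loading gap. The knob stands up through a 48 mm hole in the plate
- gap (a point): fixed point of the checker: centre of the loading place in the gap, 80 mm in front of the turntable's axis, 61.5 mm above the bench (where a seated loupe's middle would be)
- turntable (a joint): angle of the turntable, rad, growing counter-clockwise from above, either way without end. A spring detent draws it to the nearest of five positions, the multiples of 1.257 rad (0 = reference disc in the gap); turning takes up to about 0.17 N m. Let go within 30 degrees of a position it clicks in by itself; near half-way it may stand balanced, and may start so
- disc (a point): centre of the turntable's top face, 46 mm above the bench: aluminium disc 216 mm across with five places every 72 degrees on a circle of 80 mm radius: four empty ring nests and one fixed reference disc
- knob (a point): middle of the turntable's black bar knob, which turns with the turntable (1:1) on its axis: bar 52 mm long along this point's x, 14 mm thick along its y, from 96 to 124 mm above the bench; pinch it across the 14 mm from above
- ref (a point): reference disc, plain steel, 42 mm across and 12 mm high, fixed on the turntable in place of a nest; the point lies on its axis 15.5 mm above the turntable's top
- head (a joint): travel of the reading head on its rail, m, growing to the left (the checker's +y): 0 = over the loading gap, against its stop; 0.13 = parked clear on the left, against its stop. A spring detent about 4 mm before each stop takes about 5 N to pass and then holds the head at the stop; between them it slides with about 1 N
- head_tab (a point): middle of the black grip tab on top of the reading head: 30 mm along the checker's x, 14 mm along its y, from 92 to 118 mm above the bench; pinch it across the 14 mm from above. The carriage below is 52 mm wide along y; an arm 22 mm wide (top 92 mm) with a round lens end (30 mm across, top 98 mm) reaches 77 mm from the tab toward the turntable
- nest1 (a point): ring nest 1 of the turntable, 72 degrees counter-clockwise from the reference disc: rim 55 mm across outside, 47 mm inside, 6 mm high, floor is the turntable's top; the point is where the middle of a seated loupe lies, 15.5 mm above the floor
- nest2 (a point): ring nest 2 of the turntable, 144 degrees counter-clockwise from the reference disc: rim 55 mm across outside, 47 mm inside, 6 mm high, floor is the turntable's top; the point is where the middle of a seated loupe lies, 15.5 mm above the floor
- nest3 (a point): ring nest 3 of the turntable, 216 degrees counter-clockwise from the reference disc: rim 55 mm across outside, 47 mm inside, 6 mm high, floor is the turntable's top; the point is where the middle of a seated loupe lies, 15.5 mm above the floor
- nest4 (a point): ring nest 4 of the turntable, 288 degrees counter-clockwise from the reference disc: rim 55 mm across outside, 47 mm inside, 6 mm high, floor is the turntable's top; the point is where the middle of a seated loupe lies, 15.5 mm above the floor
- loupe_a_mid (a point): black eye loupe, a round waisted barrel 39 mm across and 31 mm high standing upright on the bench, 40 g; the point is its centre, half-way up; may be absent
- loupe_a: the same loupe's underside centre, z up along its barrel; may be absent
- loupe_b_mid (a point): black eye loupe, a round waisted barrel 39 mm across and 31 mm high standing upright on the bench, 40 g; the point is its centre, half-way up; may be absent
- loupe_b: the same loupe's underside centre, z up along its barrel; may be absent
- loupe_c_mid (a point): black eye loupe, a round waisted barrel 39 mm across and 31 mm high standing upright on the bench, 40 g; the point is its centre, half-way up; may be absent
- loupe_c: the same loupe's underside centre, z up along its barrel; may be absent
- eraser: blue and white eraser, 23 x 49 x 13 mm, lying among the loupes; not part of the job, leave it alone; origin under its centre
Things that resemble listed ones, but are neither listed nor needed, are in the scene too. What is shaped like the loupe_b but blue or white is not meant. What is shaped like the loupe_c but turquoise is not meant.

How it is judged:
By the outcome, as a careful person would: the job done as asked, in the order asked, and still so for the second after the job is handed in, with the robot touching nothing.
Of loupe_a, loupe_b, loupe_c only 2 to 3 are there at a start; the rules pass over those that are not, and their reading is None.
At some moment in a run one of loupe_a, loupe_b, loupe_c may be knocked a few centimetres aside while the robot is not near it.
Once in a run the grip may slacken for a moment while it holds something.
It also fails if it takes over 210 s, if anything falls off the work surface, if the arm or the gripper's body presses on something with over 40 N, if the wrist force passes 120 N, or if a joint passes its speed limit or range.

ROBOT

A 7-joint arm with a two-finger parallel gripper is mounted at the origin on the work surface; the furniture and walls round the work are solid. World frame = base frame: x ahead of the robot, y to its left, z up, the work surface at z = 0. Lengths are in m, angles in rad, forces in N, time in s.
With the tool pointing down it reaches from about 0.35 to 0.9 m from the base axis. Payload 8.1 kg.
Tool frame: the origin (TCP) lies on the centre line of the jaws, within the pads' length; the fingertips stand 19 mm ahead of it and the grasp point (between the pads) is the TCP (arm.tip_reach is the distance from the TCP to the fingertips, in m); z points along the fingers, y is the line along which they close (so a half turn about z gives the same grasp; the last joint's range is limited). The gripper opens to 92 mm and grips with 3 to 60 N. Pads are 19 mm wide; open, the fingers measure 130 mm over their backs; the gripper's body (75 mm by 190 mm) begins 47 mm behind the grasp point.
Start: joints at [1.103, 0.434, 0.025, 1.573, -0.012, 1.134, -0.075], TCP at [0.223, -0.584, 0.246] pointing down, gripper open.
Joint ranges: [-2.62, 2.62], [-0.44, 2.09], [-1.27, 1.32], [0.08, 2.57], [-1.32, 4.46], [0.12, 2], [-2.74, 2.74]. Speed limits (rad/s): [2.22, 2.22, 3.01, 3.01, 3.14, 3.14, 3.14].

INTERFACE

Orientations are given as a rotation vector (axis times angle).
In Python, from cell import arm gives the robot as it stands.
- The arm moves only by the tool arm_command, never from a script. Its argument "targets" is a list that holds one entry, the list of rows, each a list of 6 numbers: the shift along the tool's x, y, z in m, then the turn, a rotation vector about the tool's x, y, z in rad. A call has 1 to 10 rows; each row shifts and turns the commanded pose from where the row before left it, along the tool's axes as they then stand; what a row does not reach is not made up. A row lasts 1/8 s, in which the tool goes at most 62.5 mm and 10.7 degrees, less where a joint would pass 70% of its speed; a pose out of reach is approached as far as the arm can. A call with a gripper value outside its range is refused whole. "jaw" is the finger opening in m, from 0 to 0.0918, set as the call begins (left out, the last holds). The fingers move at their own pace and stop on an object; "newtons" is the grip in N (left out, the last holds). Time passes only in rows, so rows that do not move let the fingers close. It gives the time, the measured TCP pose, the force, the opening and the grip force at its end, in the units of the state.
- arm.observe(): the state, without advancing time (a new reading comes with each control period).
- arm.get_image(name): name is "scene" or "top" or "wrist"; returns a dict with "pixels" (400x640x3 uint8, red, green, blue), "z_map" (400x640 float32, m along the optical axis (not along the pixel's ray), 0 where there is no reading), "fx", "fy", "cx", "cy" (pixels), "xyz" and "rotation" of the camera in the world; the wrist camera has in their place "T_tool_cam" (4x4, takes a point from camera to tool coordinates, whose origin is the TCP and whose axes are the flange's). Camera axes: x right, y down, z forward; pixel columns grow to the right and rows downward; lengths in m; the calibration is good to about 2 mm. A picture is of the moment at which its call begins: read the wrist's pose just before it.
- arm.sign_off(): hands the job in; it is judged then, once.
The state is a dict: "clock": time; "joints": joint angles; "dq": joint speeds; "joint_efforts": joint torques, N m; "position": TCP position; "ee_rot": TCP orientation; "force": force on the tool from outside, world axes, zero at the start; "ft_torque": the same for the moment, N m; "width": opening from 0.0 (shut) to 1.0 (fully open); "gripper_force": force on a finger pad.
Only numpy, scipy, OpenCV 4.12 (cv2) and the standard library are available. Lean on these libraries where they do the work, as an engineer would, in place of code of your own. Each camera call takes 0.05 s, during which the arm holds its last target. There are 200 camera calls.

## Working session

There is one attempt and no reset: what is moved stays moved. The work goes in short steps, Python scripts to look and compute and a tool call to move; the robot and the scene stay as the last step left them, time stands still between calls to the robot, and variables do not carry over. Pictures are saved under pics/ and viewed, at most 14 in all, crops included, and the job is handed in when it is done.

Besides the shell and the picture viewer there is one more tool, called after "Emit:" by a JSON object that holds its "name" and its "arguments", one argument or row to a line. arm_command: Moves the arm, as the interface text tells. Its arguments: {"type":"object","properties":{"targets":{"type":"array","items":{"type":"array","items":{"type":"array","items":{"type":"number"}}}},"jaw":{"type":"number"},"newtons":{"type":"number"}},"required":["targets"]}

```bash
ls; mkdir -p pics; cat > h.py <<'E'
import numpy as np, cv2
from scipy.spatial.transform import Rotation as R
from cell import arm
def grab(n):
    s=arm.observe(); im=arm.get_image(n); px=im["pixels"]
    if n=="wrist":
        T=np.eye(4); T[:3,:3]=R.from_rotvec(s["ee_rot"]).as_matrix(); T[:3,3]=s["position"]
        T=T@np.array(im["T_tool_cam"])
    else:
        T=np.eye(4); r=np.array(im["rotation"]); T[:3,:3]=r if r.shape==(3,3) else R.from_rotvec(r).as_matrix(); T[:3,3]=im["xyz"]
    z=im["z_map"]; v,u=np.mgrid[:400,:640]
    P=np.stack([(u-im["cx"])/im["fx"]*z,(v-im["cy"])/im["fy"]*z,z],-1)
    W=P@T[:3,:3].T+T[:3,3]; W[z==0]=np.nan
    return px,W,T,im
def save(px,name,crop=None,k=1):
    if crop: a,b,c,d=crop; px=px[b:d,a:c]
    cv2.imwrite("pics/"+name,cv2.resize(px[...,::-1],None,fx=k,fy=k))
E
python3 - <<'E'
from h import *
s=arm.observe(); print(s)
for n in("top","scene"):
    px,W,T,im=grab(n); save(px,n+"0.png",k=1.25); print(n,T.round(3).tolist(),im["fx"]); np.savez("/tmp/"+n,px=px,W=W)
E
```

```text
pics
{'clock': 0.0, 'joints': array([ 1.10341718,  0.43521546,  0.02499079,  1.57409739, -0.01161832,
        1.13395874, -0.07512187]), 'dq': array([-0.00178603,  0.00010198,  0.00097394,  0.00043112, -0.00043328,
       -0.00051312, -0.00025778]), 'joint_efforts': array([ 1.96564863e-03, -6.67851591e+01,  9.85987298e-01, -3.14454424e+01,
       -6.05346495e-02,  4.29122290e-02,  1.21552316e-04]), 'position': array([ 0.22274272, -0.58345924,  0.24494969]), 'ee_rot': array([-3.08806168e+00, -5.69375381e-01,  6.36834410e-04]), 'force': array([-0.38073915, -0.99119594,  0.49540694]), 'ft_torque': array([-0.08623354, -0.01603461,  0.02085369]), 'gripper_force': 0.0, 'width': 1.0009415671216328}
top [[-0.028, -0.985, 0.17, 0.398], [-1.0, 0.026, -0.015, -0.053], [0.01, -0.17, -0.985, 1.089], [0.0, 0.0, 0.0, 1.0]] 374.75107337276523
scene [[0.609, -0.51, 0.607, 0.025], [-0.793, -0.372, 0.483, -0.473], [-0.02, -0.776, -0.631, 0.622], [0.0, 0.0, 0.0, 1.0]] 374.486928301531
```

View pics/top0.png

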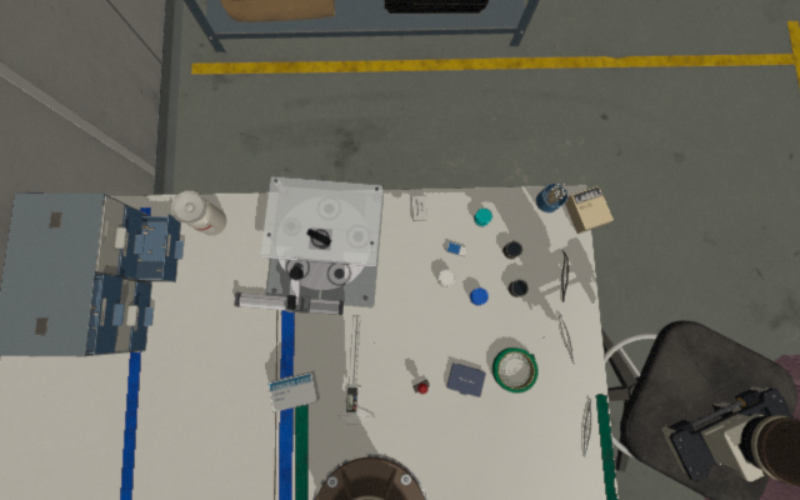

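View pics/scene0.png

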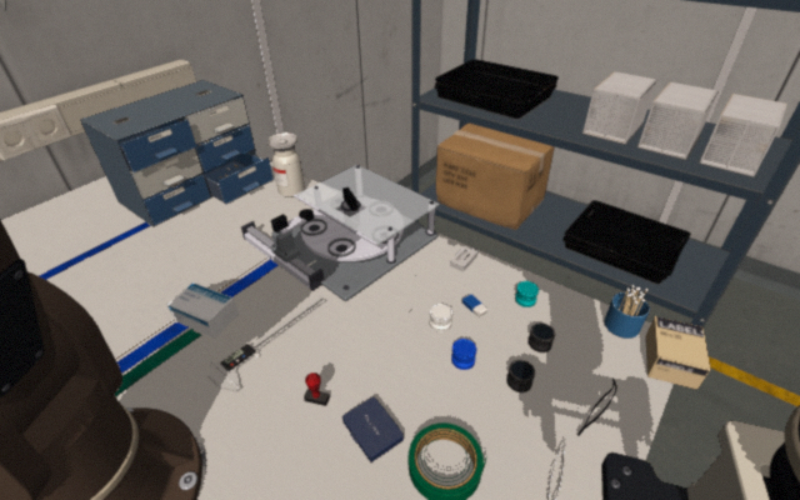

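Candidates in the top view (view px): black loupes at (512,249) and (518,288). Lookalikes to leave alone are blue (480,297), white (446,278) and turquoise (483,217), and the eraser is at (456,247). The black tab is at (293,302) and the knob at (319,238). I don't see a third black loupe.

```bash
python3 - <<'E'
from h import *
for n in("top","scene"):
    d=np.load(f"/tmp/{n}.npz"); px,W=d["px"],d["W"]
    hsv=cv2.cvtColor(px,cv2.COLOR_RGB2HSV)
    m=((px.max(-1)<60)&(W[...,2]>0.008)&(W[...,2]<0.14)&(W[...,0]>0.3)&(W[...,0]<0.95)&(abs(W[...,1])<0.7)).astype(np.uint8)
    k,l,st,c=cv2.connectedComponentsWithStats(m)
    for i in range(1,k):
        if st[i,4]>12:
            p=W[l==i]; print(n,st[i].tolist(),np.median(p,0).round(3),"min",p.min(0).round(3),"max",p.max(0).round(3))
    # plate top depth, ranges
d=np.load("/tmp/top.npz");px,W=d["px"],d["W"]
for v in range(150,250,8): print(v,[tuple((W[v,u]*1000).round().astype(int).tolist()) if W[v,u,2]==W[v,u,2] else None for u in range(210,310,12)])
save(px,"top_c.png",(170,130,320,260),5); save(px,"top_l.png",(340,150,440,250),5)
E
```

```text
top [429, 154, 7, 11, 42] [ 0.685 -0.412  0.03 ] min [ 0.674 -0.417  0.01 ] max [ 0.703 -0.411  0.049]
top [447, 157, 7, 7, 21] [ 0.684 -0.466  0.032] min [ 0.676 -0.468  0.008] max [ 0.69  -0.444  0.066]
top [100, 173, 4, 10, 23] [0.631 0.489 0.131] min [0.622 0.487 0.12 ] max [0.648 0.491 0.138]
top [246, 184, 18, 14, 120] [0.592 0.088 0.122] min [0.576 0.069 0.07 ] max [0.607 0.114 0.127]
top [403, 194, 14, 12, 124] [ 0.571 -0.34   0.03 ] min [ 0.554 -0.358  0.009] max [ 0.586 -0.323  0.036]
top [231, 211, 12, 13, 100] [0.522 0.145 0.097] min [0.508 0.13  0.042] max [0.547 0.168 0.102]
top [92, 214, 10, 9, 41] [0.524 0.493 0.127] min [0.52 0.49 0.08] max [0.537 0.518 0.14 ]
top [268, 216, 6, 6, 30] [0.524 0.057 0.046] min [0.516 0.052 0.043] max [0.531 0.066 0.051]
top [107, 223, 13, 5, 19] [0.518 0.499 0.028] min [0.514 0.492 0.014] max [0.523 0.517 0.067]
top [407, 224, 15, 13, 138] [ 0.481 -0.347  0.03 ] min [ 0.465 -0.367  0.009] max [ 0.499 -0.331  0.035]
top [108, 234, 4, 11, 25] [0.475 0.495 0.06 ] min [0.465 0.493 0.053] max [0.492 0.496 0.068]
top [230, 236, 7, 12, 69] [0
[... 3642 characters left out ...]
(545, 202, 10), (532, 150, 99), (537, 126, 53), (538, 94, 43), (537, 60, 44), (536, 26, 43), (539, -6, 13), (540, -40, -1)]
222 [(524, 239, 1), (521, 201, 13), (511, 150, 97), (515, 126, 50), (515, 94, 42), (514, 60, 44), (513, 27, 46), (516, -5, 13), (517, -40, -5)]
230 [(501, 239, -2), (499, 202, 10), (490, 151, 91), (493, 127, 45), (493, 94, 45), (495, 64, 8), (493, 29, 15), (493, -5, 13), (493, -39, -5)]
238 [(476, 234, 15), (475, 200, 16), (467, 145, 117), (471, 127, 43), (473, 98, 12), (472, 64, 9), (471, 30, 12), (469, -5, 17), (470, -39, -1)]
246 [(453, 232, 21), (452, 199, 21), (447, 146, 115), (449, 127, 46), (449, 96, 28), (448, 62, 30), (449, 31, -4), (448, -4, 0), (447, -38, 1)]
```

View pics/top_c.png

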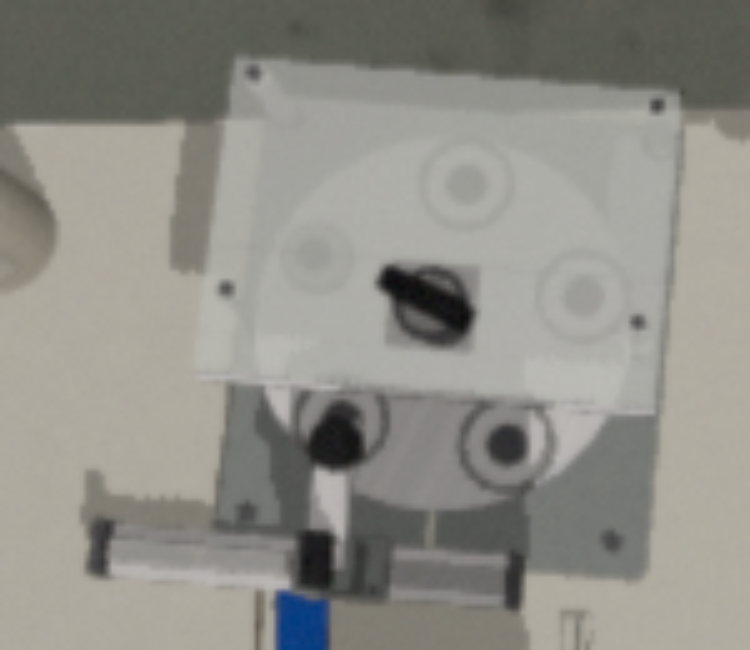

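View pics/top_l.png

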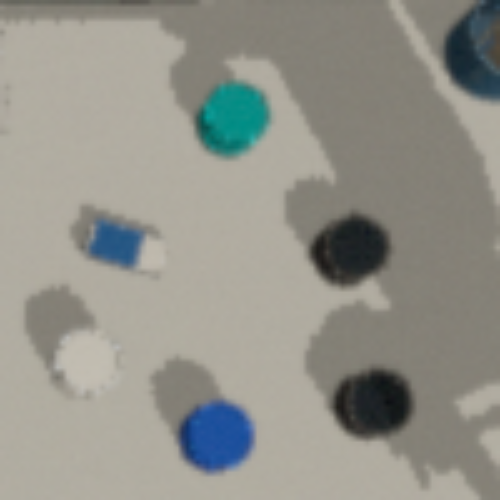

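```bash
cat >> h.py <<'E'
def circ_fit(P):
    from scipy.optimize import least_squares
    r=least_squares(lambda q:np.hypot(P[:,0]-q[0],P[:,1]-q[1])-q[2],[*P[:,:2].mean(0),.02],loss="soft_l1",f_scale=.001); return r.x
def loupes(px,W):
    m=((px.max(-1)<75)&(W[...,2]>0.024)&(W[...,2]<0.04)&(W[...,1]<-0.08)&(W[...,1]>-.5)&(W[...,0]<.75)).astype(np.uint8)
    k,l,st,c=cv2.connectedComponentsWithStats(m); out=[]
    for i in range(1,k):
        if st[i,4]>50:
            p=W[l==i]; p2=p[:,:2].astype(np.float32); (cx,cy),r=cv2.minEnclosingCircle(p2)
            out.append((round(cx,4),round(cy,4),round(float(r),4),round(float(np.median(p[:,2])),4),st[i].tolist()))
    return out
def tool():
    s=arm.observe(); return np.array(s["position"]),R.from_rotvec(s["ee_rot"]).as_matrix(),s
E
python3 - <<'E'
from h import *
for n in("top","scene"):
    d=np.load(f"/tmp/{n}.npz");px,W=d["px"],d["W"]
    m=(abs(W[...,2]-.089)<.006)&(abs(W[...,1]-.09)<.16)&(W[...,0]>.52)&(W[...,0]<.75)
    m=cv2.morphologyEx(m.astype(np.uint8),cv2.MORPH_OPEN,np.ones((5,5)))>0
    p=W[m][:,:2].astype(np.float32); r=cv2.minAreaRect(p); print(n,r, np.median(W[m][:,2]))
    a=np.deg2rad(r[2]); print(loupes(px,W))
    for nm,c,zl in(("knob",(.592,.085),.115),("tab",(.456,.145),.108)):
        mm=(np.hypot(W[...,0]-c[0],W[...,1]-c[1])<.045)&(W[...,2]>zl)&(W[...,2]<.14)
        q=W[mm]; print(nm,cv2.minAreaRect(q[:,:2].astype(np.float32)),np.median(q[:,2]),len(q))
p,M,s=tool(); print(p,M.round(4).tolist())
E
```

```text
top ((0.635776698589325, 0.08793538808822632), (0.2501734495162964, 0.18359707295894623), 83.82015991210938) 0.08862155986154918
[(0.57, -0.3418, 0.0191, 0.0304, [404, 193, 14, 13, 127]), (0.4803, -0.3488, 0.0192, 0.0303, [409, 224, 13, 13, 140])]
knob ((0.5944859385490417, 0.09180425852537155), (0.05122657120227814, 0.014180980622768402), 62.005455017089844) 0.1225616411083193 114
tab ((0.45817407965660095, 0.14959624409675598), (0.028442906215786934, 0.01349306758493185), 0.3740234971046448) 0.11699124390876875 68
scene ((0.6344204545021057, 0.08622826635837555), (0.25413838028907776, 0.18559995293617249), 84.22101593017578) 0.08859287945920358
[(0.5684, -0.3456, 0.0194, 0.0308, [424, 259, 20, 16, 243]), (0.6572, -0.4912, 0.0301, 0.0318, [520, 259, 4, 26, 66]), (0.4797, -0.3518, 0.0205, 0.0309, [407, 288, 21, 19, 310])]
knob ((0.592348039150238, 0.08913920074701309), (0.051382847130298615, 0.013349199667572975), 63.49417495727539) 0.12282639203451884 85
tab ((0.4573756158351898, 0.1483626365661621), (0.016785169020295143, 0.028969544917345047), 81.79194641113281) 0.1152827814612204 83
[ 0.22278787 -0.58348832  0.24506147] [[0.9342, 0.3567, -0.0006], [0.3567, -0.9342, 0.0012], [-0.0001, -0.0014, -1.0]]
```

The checker axis is at about (0.593, 0.091), yaw −6°, with the head at about +0.043. The table stands half-way between nest 1 and nest 2. There are two black loupes, at (0.570,−0.343) and (0.480,−0.350), and all heights agree with the text. I'll go to the tab first.

Emit:
{"name": "arm_command", "arguments": {
  "targets": [
    [[0,0,0,0,0,0.157],[0,0,0,0,0,0.157],[0,0,0,0,0,0.156],[0.012,-0.06,0,0,0,0],[0.012,-0.06,0,0,0,0],[0.012,-0.06,0,0,0,0],[0.012,-0.06,0,0,0,0],[0.012,-0.06,0,0,0,0],[0.012,-0.06,0,0,0,0],[0.012,-0.06,0,0,0,0]]
  ],
  "jaw": 0.06,
  "newtons": 20
}}

```text
clock: 1.35
position: [0.3507, -0.1731, 0.2458]
ee_rot: [3.137, -0.166, 0.0]
force: [1.0, -0.8, -0.5]
width: 0.658
gripper_force: 0.0
```

Emit:
{"name": "arm_command", "arguments": {
  "targets": [
    [[0.013,-0.06,0,0,0,0],[0.013,-0.06,0,0,0,0],[0.013,-0.06,0,0,0,0],[0.013,-0.06,0,0,0,0],[0.013,-0.06,0.02,0,0,0],[0.008,-0.033,0.03,0,0,0],[0,0,0,0,0,0],[0,0,0,0,0,0]]
  ]
}}

```text
clock: 2.35
position: [0.4573, 0.1458, 0.1963]
ee_rot: [3.136, -0.166, -0.001]
force: [-0.1, 0.0, -0.0]
width: 0.653
gripper_force: 0.0
```

```bash
cat >> h.py <<'E'
EX=np.array([np.cos(np.deg2rad(-6)),np.sin(np.deg2rad(-6))]); EY=np.array([-EX[1],EX[0]]); AX=np.array([.593,.091])
def to_stand(p): d=np.asarray(p)[...,:2]-AX; return np.stack([d@EX,d@EY],-1)
def yaw(M): return np.degrees(np.arctan2(M[1,0],M[0,0]))
def rect(W,c,r,lo,hi):
    m=(np.hypot(W[...,0]-c[0],W[...,1]-c[1])<r)&(W[...,2]>lo)&(W[...,2]<hi); q=W[m]
    return cv2.minAreaRect(q[:,:2].astype(np.float32)),float(np.median(q[:,2])),len(q)
E
python3 - <<'E'
from h import *
p,M,s=tool(); print(p,yaw(M),M[2],s["clock"],s["joints"].round(2))
px,W,T,im=grab("wrist"); save(px,"w1.png")
print("tab",rect(W,(.457,.149),.045,.108,.13))
print("tilt ok; dtool to tab from 2d:", M.T@(np.array([.4575,.149,.113])-p))
px,W,T,im=grab("top"); print(loupes(px,W)); save(px,"top2.png",k=1.25)
E
```

```text
[0.45730258 0.14582304 0.19625202] -6.042967469526771 [-8.96563437e-04  8.66710543e-04 -9.99999222e-01] 2.35 [-0.06  0.29 -0.44  1.95  0.15  0.93 -2.25]
tab (((0.4589226543903351, 0.14998066425323486), (0.013362633995711803, 0.029109103605151176), 83.49087524414062), 0.11705761686073729, 685)
tilt ok; dtool to tab from 2d: [-6.34899362e-05 -3.25223889e-03  8.32493276e-02]
[(0.5706, -0.3413, 0.0181, 0.0303, [404, 193, 13, 13, 118]), (0.4801, -0.3477, 0.0187, 0.0305, [409, 225, 13, 12, 121])]
```

View pics/w1.png

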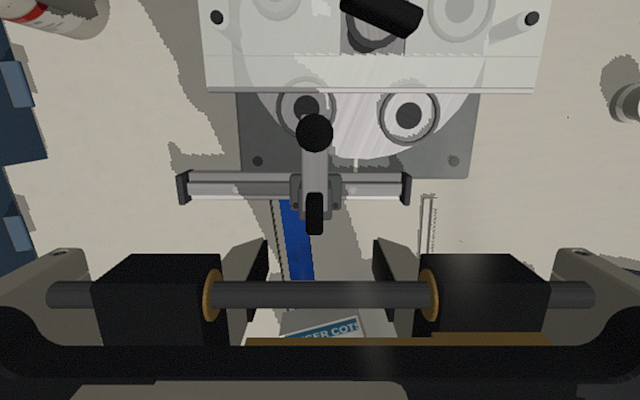

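The wrist picture shows the tab at (315,213) between the jaws, the lens end at (314,132), and the nests at (305,105) and (409,116). Wrist and top agree on the tab at (0.459,0.150). Descend, pinch, and slide left by 86 mm.

Emit:
{"name": "arm_command", "arguments": {
  "targets": [
    [[0.001,-0.004,0.03,0,0,0],[0,0,0.03,0,0,0],[0,0,0.021,0,0,0],[0,0,0,0,0,0]]
  ]
}}

```text
clock: 2.95
position: [0.4585, 0.149, 0.115]
ee_rot: [3.136, -0.168, -0.002]
force: [0.3, -0.8, 0.3]
width: 0.653
gripper_force: 0.0
```

Emit:
{"name": "arm_command", "arguments": {
  "targets": [
    [[0,0,0,0,0,0],[0,0,0,0,0,0],[0,0,0,0,0,0],[0,0,0,0,0,0],[0,0,0,0,0,0]]
  ],
  "jaw": 0.0,
  "newtons": 25
}}

```text
clock: 3.58
position: [0.459, 0.1505, 0.1154]
ee_rot: [-3.137, 0.165, -0.0]
force: [-0.3, -1.4, -0.7]
width: 0.162
gripper_force: 0.0
```

Emit:
{"name": "arm_command", "arguments": {
  "targets": [
    [[0,-0.015,0,0,0,0],[0,-0.015,0,0,0,0],[0,-0.015,0,0,0,0],[0,-0.015,0,0,0,0],[0,-0.01,0,0,0,0],[0,-0.008,0,0,0,0],[0,-0.006,0,0,0,0],[0,-0.003,0,0,0,0],[0,0,0,0,0,0],[0,0,0,0,0,0]]
  ]
}}

```text
clock: 4.82
position: [0.4685, 0.2372, 0.1155]
ee_rot: [-3.137, 0.165, -0.001]
force: [2.5, 0.8, 1.7]
width: 0.15
gripper_force: 25.0
```

```bash
python3 - <<'E'
from h import *
p,M,s=tool(); print(p,to_stand(p),s["force"],s["joints"].round(2))
px,W,T,im=grab("top")
print("tab",rect(W,(.467,.235),.045,.108,.119)); save(px,"top3.png",(150,130,330,260),4)
E
```

```text
[0.46845866 0.23721305 0.11546746] [-0.13914252  0.13239396] [2.48660754 0.77980506 1.6551568 ] [-0.27  0.46 -0.41  1.94  0.25  0.79 -2.49]
tab (((0.0, 0.0), (0.0, 0.0), 0.0), nan, 0)
  return _methods._mean(a, axis=axis, dtype=dtype,
  ret = ret.dtype.type(ret / rcount)
```

Emit:
{"name": "arm_command", "arguments": {
  "targets": [
    [[0,-0.002,0,0,0,0],[0,-0.002,0,0,0,0],[0,0,0,0,0,0],[0,0,0,0,0,0]]
  ]
}}

```text
clock: 5.38
position: [0.4685, 0.2374, 0.1154]
ee_rot: [3.132, -0.169, -0.001]
force: [-0.3, -11.7, 11.5]
width: 0.154
gripper_force: 25.0
```

Emit:
{"name": "arm_command", "arguments": {
  "targets": [
    [[0,-0.003,0,0,0,0],[0,0,0,0,0,0],[0,0,0,0,0,0]]
  ]
}}

```text
clock: 5.75
position: [0.4685, 0.2375, 0.1153]
ee_rot: [3.127, -0.171, -0.003]
force: [-1.9, -20.6, 19.8]
width: 0.154
gripper_force: 25.0
```

The head is hard against its stop: force rises with no travel. Now release, lift, and go over the knob.

Emit:
{"name": "arm_command", "arguments": {
  "targets": [
    [[0,0.006,0,0,0,0],[0,0,0,0,0,0],[0,0,0,0,0,0]]
  ]
}}

```text
clock: 6.12
position: [0.4685, 0.2373, 0.1154]
ee_rot: [3.136, -0.166, 0.0]
force: [3.4, -4.2, 5.8]
width: 0.148
gripper_force: 25.0
```

Emit:
{"name": "arm_command", "arguments": {
  "targets": [
    [[0,0,0,0,0,0],[0,0,0,0,0,0],[0,0,-0.03,0,0,0],[0,0,-0.04,0,0,0],[0,0,-0.02,0,0,0],[0.035,0.033,0,0,0,0],[0.035,0.033,0,0,0,0],[0.035,0.033,0,0,0,0],[0.034,0.033,0,0,0,0],[0,0,0,0,0,0]]
  ],
  "jaw": 0.05
}}

```text
clock: 7.38
position: [0.5943, 0.0881, 0.2044]
ee_rot: [3.135, -0.174, -0.001]
force: [0.0, 1.4, -0.8]
width: 0.545
gripper_force: 0.0
```

Emit:
{"name": "arm_command", "arguments": {
  "targets": [
    [[0,0,0,0,0,-0.18],[0,0,0,0,0,-0.18],[0,0,0,0,0,-0.18],[0,0,0,0,0,-0.18],[0,0,0,0,0,-0.18],[0,0,0,0,0,-0.18],[0,0,0,0,0,-0.12],[0,0,0,0,0,0],[0,0,0,0,0,0]]
  ]
}}

```text
clock: 8.5
position: [0.5922, 0.0927, 0.2053]
ee_rot: [-2.684, -1.632, 0.0]
force: [-1.2, -0.6, -0.3]
width: 0.547
gripper_force: 0.0
```

```bash
python3 - <<'E'
from h import *
p,M,s=tool(); print(p,yaw(M),M[2],s["joints"].round(2))
px,W,T,im=grab("wrist"); save(px,"w2.png")
r=rect(W,(.593,.091),.045,.115,.13); print("knob",r); r2=rect(W,(.467,.236),.035,.108,.125); print("tab",r2,to_stand(r2[0][0]))
print("d",M.T@(np.array([*r[0][0],.114])-p))
E
```

```text
[0.59222087 0.09274316 0.20526344] 62.615947819262864 [ 2.63937454e-05 -5.14482580e-04 -9.99999867e-01] [ 0.2   0.51 -0.65  1.65  0.34  1.1  -1.03]
knob (((0.5944260358810425, 0.09292113780975342), (0.051712024956941605, 0.01366038341075182), 62.89989471435547), 0.12317450782564593, 1141)
tab (((0.4682547152042389, 0.23681631684303284), (0.01430713664740324, 0.030197957530617714), 83.36453247070312), 0.11674120821570229, 970) [-0.13930387  0.13197809]
d [0.00116989 0.00192315 0.09126249]
```

View pics/w2.png

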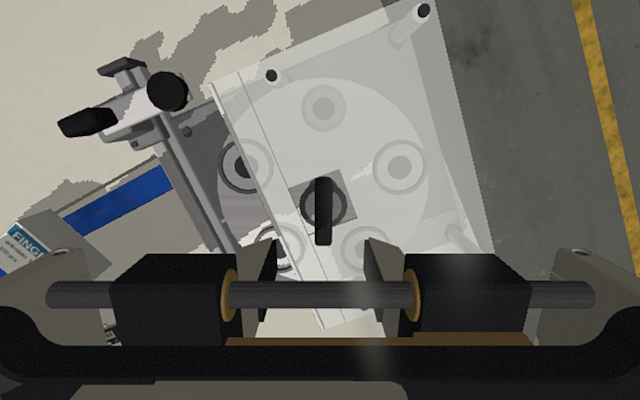

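The knob at (323,210) lies square between the jaws. Pinch it and turn clockwise about 33° to the nest 2 position.

Emit:
{"name": "arm_command", "arguments": {
  "targets": [
    [[0.001,0.002,0.04,0,0,0],[0,0,0.03,0,0,0],[0,0,0.021,0,0,0],[0,0,0,0,0,0]]
  ]
}}

```text
clock: 9.05
position: [0.5937, 0.0919, 0.1129]
ee_rot: [-2.682, -1.633, 0.005]
force: [-0.4, -0.1, 0.7]
width: 0.544
gripper_force: 0.0
```

Emit:
{"name": "arm_command", "arguments": {
  "targets": [
    [[0,0,0,0,0,0],[0,0,0,0,0,0],[0,0,0,0,0,0],[0,0,0,0,0,0],[0,0,0,0,0,0.12],[0,0,0,0,0,0.12],[0,0,0,0,0,0.12],[0,0,0,0,0,0.12],[0,0,0,0,0,0.1],[0,0,0,0,0,0]]
  ],
  "jaw": 0.0,
  "newtons": 30
}}

```text
clock: 10.3
position: [0.5961, 0.0934, 0.1173]
ee_rot: [-3.038, -0.798, -0.007]
force: [-3.2, 0.8, 13.8]
width: 0.149
gripper_force: 37.1
```

Emit:
{"name": "arm_command", "arguments": {
  "targets": [
    [[0,0,0,0,0,0],[0,0,0,0,0,0],[0,0,0,0,0,0],[0,0,0,0,0,0],[0,0,-0.03,0,0,0],[0,0,-0.04,0,0,0],[0,0,-0.03,0,0,0],[0,0,0,0,0,0]]
  ],
  "jaw": 0.05
}}

```text
clock: 11.3
position: [0.596, 0.093, 0.2171]
ee_rot: [-3.038, -0.8, -0.007]
force: [-0.2, -1.0, 0.2]
width: 0.546
gripper_force: 0.0
```

```bash
sed -i 's/AX=np.array(\[.593,.091\])/AX=np.array([.5945,.0925])/' h.py; python3 - <<'E'
from h import *
p,M,s=tool(); print(p,yaw(M),M[2],s["joints"].round(2))
px,W,T,im=grab("wrist"); 
r=rect(W,AX,.045,.115,.13); print("knob",r)
px,W,T,im=grab("top"); print(loupes(px,W),p)
E
```

```text
[0.59597673 0.09304977 0.21712109] 29.510144158405502 [ 0.00452866  0.00105714 -0.99998919] [ 0.1   0.47 -0.5   1.64  0.25  1.09 -1.52]
knob (((0.5950475335121155, 0.0928359106183052), (0.05149674788117409, 0.01348454225808382), 29.2032470703125), 0.12317798220022172, 1033)
[(0.5705, -0.3417, 0.0179, 0.0307, [404, 194, 13, 12, 115]), (0.4802, -0.3482, 0.0187, 0.0305, [409, 225, 13, 12, 119])] [0.59597673 0.09304977 0.21712109]
```

The table clicked at nest 2 (knob 29.2° = 36° in the checker frame, so yaw ≈ −6.5°). Now to loupe a.

Emit:
{"name": "arm_command", "arguments": {
  "targets": [
    [[0,0,0,0,0,0.157],[0,0,0,0,0,0.157],[0,0,0,0,0,0.157],[0,0,0,0,0,0.157],[0.003,0.055,0,0,0,0],[0.003,0.055,0,0,0,0],[0.003,0.055,0,0,0,0],[0.003,0.055,0,0,0,0],[0.003,0.055,0,0,0,0],[0.003,0.055,0,0,0,0]]
  ],
  "jaw": 0.06
}}

```text
clock: 12.65
position: [0.5744, -0.2393, 0.2129]
ee_rot: [-3.136, 0.177, 0.003]
force: [0.4, 0.6, 0.4]
width: 0.657
gripper_force: 0.0
```

Emit:
{"name": "arm_command", "arguments": {
  "targets": [
    [[0.003,0.055,0.02,0,0,0],[0.003,0.05,0.03,0,0,0],[0,0,0.02,0,0,0],[0,0,0,0,0,0],[0,0,0,0,0,0]]
  ]
}}

```text
clock: 13.28
position: [0.5701, -0.3417, 0.1446]
ee_rot: [-3.136, 0.175, -0.0]
force: [0.1, -0.8, -0.5]
width: 0.655
gripper_force: 0.0
```

```bash
cat >> h.py <<'E'
def wl():
    p,M,s=tool(); px,W,T,im=grab("wrist")
    print(p.round(4),yaw(M).round(2),M[2].round(4),s["joints"].round(2),s["clock"])
    for o in loupes(px,W): print(o,"d to grasp z.0275:",(M.T@(np.array([o[0],o[1],.0275])-p)).round(4))
    return px,W
E
python3 - <<'E'
from h import *
px,W=wl(); save(px,"w3.png")
E
```

```text
[ 0.5701 -0.3417  0.1446] -6.4 [ 1.e-04 -7.e-04 -1.e+00] [ 0.62  0.6  -0.24  1.56  0.16  0.99 -1.36] 13.275
(0.7143, -0.4373, 0.012, 0.0267, [414, 0, 29, 8, 76]) d to grasp z.0275: [0.154  0.079  0.1171]
(0.7071, -0.4609, 0.0021, 0.033, [456, 4, 13, 10, 61]) d to grasp z.0275: [0.1495 0.1033 0.117 ]
(0.6841, -0.4288, 0.026, 0.0324, [392, 16, 43, 66, 394]) d to grasp z.0275: [0.123  0.074  0.1171]
(0.6992, -0.4418, 0.0059, 0.0319, [427, 19, 11, 17, 71]) d to grasp z.0275: [0.1395 0.0852 0.1171]
(0.6566, -0.4894, 0.0363, 0.0329, [484, 28, 30, 97, 1020]) d to grasp z.0275: [0.1025 0.1372 0.117 ]
(0.6759, -0.4572, 0.0158, 0.0335, [443, 36, 32, 39, 200]) d to grasp z.0275: [0.118  0.1031 0.117 ]
(0.5713, -0.3435, 0.0197, 0.0305, [301, 180, 43, 44, 1491]) d to grasp z.0275: [0.0014 0.0018 0.1171]
(0.4918, -0.351, 0.0166, 0.0297, [321, 270, 35, 10, 245]) d to grasp z.0275: [-0.0768  0.0181  0.1171]
```

View pics/w3.png

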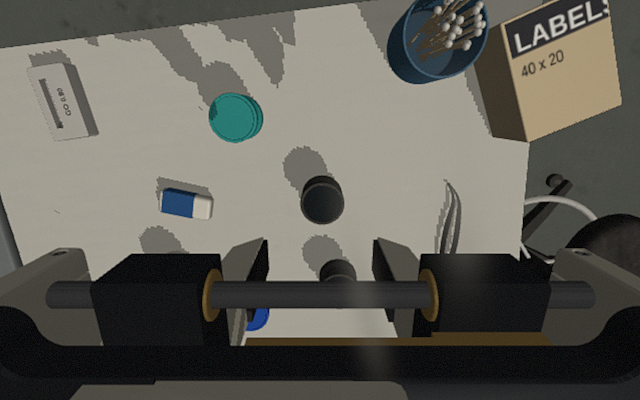

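The black loupe is at (322,200), well apart from the turquoise (236,117) and the eraser (187,205). The grasp offset is only 1–2 mm.

Emit:
{"name": "arm_command", "arguments": {
  "targets": [
    [[0.001,0.002,0.04,0,0,0],[0,0,0.04,0,0,0],[0,0,0.025,0,0,0],[0,0,0.012,0,0,0],[0,0,0,0,0,0]]
  ]
}}

```text
clock: 13.95
position: [0.5706, -0.3446, 0.0277]
ee_rot: [-3.137, 0.177, -0.0]
force: [0.1, -0.4, 0.3]
width: 0.655
gripper_force: 0.0
```

Emit:
{"name": "arm_command", "arguments": {
  "targets": [
    [[0,0,0,0,0,0],[0,0,0,0,0,0],[0,0,0,0,0,0],[0,0,0,0,0,0]]
  ],
  "jaw": 0.0,
  "newtons": 20
}}

```text
clock: 14.45
position: [0.5708, -0.3453, 0.0283]
ee_rot: [3.136, -0.178, 0.002]
force: [-0.4, 1.1, 5.5]
width: 0.421
gripper_force: 20.0
```

Emit:
{"name": "arm_command", "arguments": {
  "targets": [
    [[0,0,-0.02,0,0,0],[0,0,-0.04,0,0,0],[0,0,-0.04,0,0,0],[0,0,-0.03,0,0,0],[0,0,0,0,0,0]]
  ]
}}

```text
clock: 15.08
position: [0.5719, -0.3457, 0.1615]
ee_rot: [3.134, -0.178, 0.009]
force: [0.8, 0.3, -1.5]
width: 0.41
gripper_force: 20.0
```

Emit:
{"name": "arm_command", "arguments": {
  "targets": [
    [[-0.013,-0.055,0,0,0,0],[-0.013,-0.055,0,0,0,0],[-0.013,-0.055,0,0,0,0],[-0.013,-0.055,0,0,0,0],[-0.013,-0.055,0,0,0,0],[-0.013,-0.055,0,0,0,0],[-0.013,-0.055,0,0,0,0],[-0.016,-0.053,0,0,0,0],[0,0,0,0,0,0],[0,0,0,0,0,0]]
  ]
}}

```text
clock: 16.32
position: [0.5132, 0.1017, 0.1571]
ee_rot: [3.136, -0.177, -0.001]
force: [0.6, -0.9, -0.8]
width: 0.412
gripper_force: 20.0
```

```bash
cat >> h.py <<'E'
def nest(name="wrist"):
    p,M,s=tool(); px,W,T,im=grab(name)
    g=AX-.08*np.array([np.cos(np.deg2rad(6.5)),-np.sin(np.deg2rad(6.5))])
    m=(np.hypot(W[...,0]-g[0],W[...,1]-g[1])<.045)&(abs(W[...,2]-.049)<.009)&(px.max(-1)<70)
    q=W[m]; print("pose",p.round(4),yaw(M).round(2),M[2].round(4),s["joints"].round(2),s["clock"],s["width"],"nominal gap",g)
    if len(q)>20: c=cv2.minEnclosingCircle(q[:,:2].astype(np.float32)); print("nest",c,circ_fit(q),np.percentile(q[:,2],[5,50,95]),len(q))
    print("d nominal",(M.T@(np.array([*g,.0735])-p)).round(4))
    return px,W
E
python3 - <<'E'
from h import *
px,W=nest(); save(px,"w4.png"); nest("top"); print(loupes(*nest("top")))
E
```

```text
pose [0.5132 0.1017 0.1571] -6.47 [-7.e-04  9.e-04 -1.e+00] [-0.03  0.4  -0.35  1.91  0.18  0.87 -2.15] 16.325 0.4115887750733241 nominal gap [0.51501425 0.10155626]
nest ((0.5174922347068787, 0.10170888900756836), 0.02646348811686039) [0.51435032 0.11223667 0.01362609] [0.04483404 0.04608919 0.05140088] 603
d nominal [ 0.0019 -0.0001  0.0836]
pose [0.5134 0.1009 0.1571] -6.57 [-5.0e-04  1.1e-03 -1.0e+00] [-0.03  0.4  -0.35  1.91  0.18  0.87 -2.15] 16.375 0.4140085520505755 nominal gap [0.51501425 0.10155626]
d nominal [ 0.0015 -0.0009  0.0836]
pose [0.5136 0.1005 0.1571] -6.62 [-4.0e-04  1.1e-03 -1.0e+00] [-0.03  0.4  -0.35  1.91  0.18  0.87 -2.15] 16.425 0.41513754787500123 nominal gap [0.51501425 0.10155626]
d nominal [ 0.0013 -0.0013  0.0836]
[(0.4807, -0.3481, 0.0184, 0.0308, [409, 225, 13, 12, 120])]
```

View pics/w4.png

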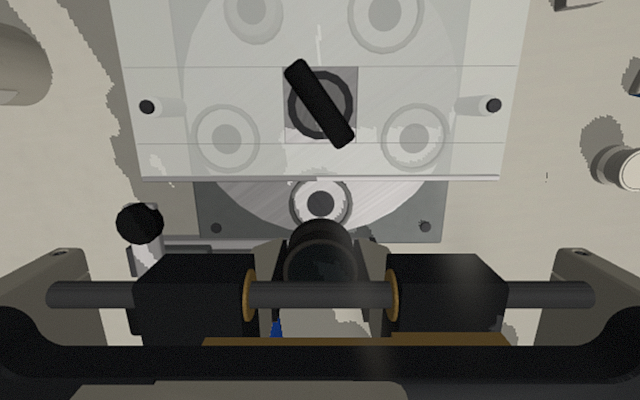

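The nest at (320,202) is straight below, within 2 mm of nominal. Lower the loupe.

Emit:
{"name": "arm_command", "arguments": {
  "targets": [
    [[0.002,-0.001,0.04,0,0,0],[0,0,0.025,0,0,0],[0,0,0.01,0,0,0],[0,0,0.005,0,0,0],[0,0,0.002,0,0,0],[0,0,0,0,0,0]]
  ]
}}

```text
clock: 17.23
position: [0.516, 0.1031, 0.0759]
ee_rot: [-3.136, 0.178, -0.002]
force: [-0.6, 0.8, -0.4]
width: 0.413
gripper_force: 20.0
```

```bash
python3 - <<'E'
from h import *
nest()
print(tool()[2]["force"])
E
```

```text
pose [0.516  0.1031 0.0759] -6.5 [ 1.e-03 -2.e-04 -1.e+00] [-0.06  0.51 -0.32  1.97  0.24  0.69 -2.21] 17.225 0.4126950456821369 nominal gap [0.51501425 0.10155626]
nest ((0.527051568031311, 0.1000877395272255), 0.02419181354343891) [0.51282196 0.10368863 0.02106393] [0.05067758 0.05601692 0.0577883 ] 355
d nominal [-0.0008  0.0017  0.0024]
[-0.45648645 -0.58319081  0.45383151]
```

Emit:
{"name": "arm_command", "arguments": {
  "targets": [
    [[0,0.001,0.0015,0,0,0],[0,0,0,0,0,0],[0,0,0,0,0,0]]
  ]
}}

```text
clock: 17.65
position: [0.5158, 0.1021, 0.0742]
ee_rot: [-3.136, 0.178, -0.001]
force: [-0.8, -0.3, 4.7]
width: 0.415
gripper_force: 20.0
```

Emit:
{"name": "arm_command", "arguments": {
  "targets": [
    [[0,0,0,0,0,0],[0,0,0,0,0,0],[0,0,0,0,0,0],[0,0,0,0,0,0],[0,0,-0.02,0,0,0],[0,0,-0.04,0,0,0],[-0.03,0,-0.04,0,0,0],[-0.03,0,-0.01,0,0,0],[0,0,0,0,0,0],[0,0,0,0,0,0]]
  ],
  "jaw": 0.06
}}

```text
clock: 18.9
position: [0.4564, 0.1087, 0.1838]
ee_rot: [3.136, -0.178, 0.001]
force: [-0.4, 0.4, 0.3]
width: 0.651
gripper_force: 0.0
```

```bash
cat >> h.py <<'E'
def seated(name="wrist"):
    p,M,s=tool(); px,W,T,im=grab(name)
    g=AX-.08*np.array([np.cos(np.deg2rad(6.5)),-np.sin(np.deg2rad(6.5))])
    m=(np.hypot(W[...,0]-g[0],W[...,1]-g[1])<.04)&(W[...,2]>.066)&(W[...,2]<.084)&(px.max(-1)<90)
    q=W[m]; print(name,p.round(4),yaw(M).round(2),"gap",g.round(4))
    if len(q)>10: print("loupe top",cv2.minEnclosingCircle(q[:,:2].astype(np.float32)),np.percentile(q[:,2],[2,25,50,75,98]).round(4),len(q))
    return px,W
E
python3 - <<'E'
from h import *
px,W=seated(); save(px,"w5.png",(200,120,440,300),2.5)
E
```

```text
wrist [0.4564 0.1087 0.1838] -6.51 gap [0.515  0.1016]
loupe top ((0.5156809687614441, 0.10191668570041656), 0.019502105191349983) [0.075  0.076  0.0765 0.077  0.078 ] 1851
```

View pics/w5.png

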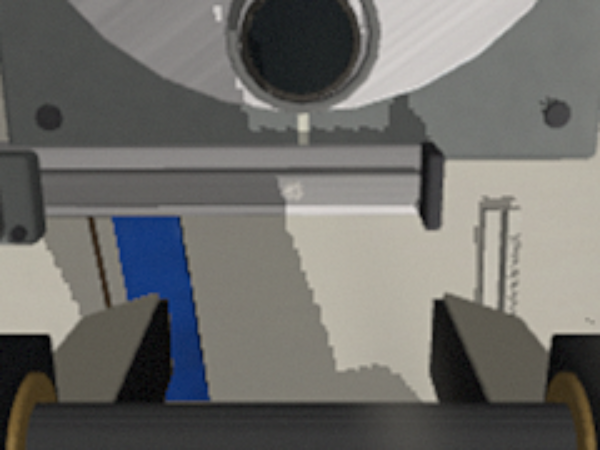

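The loupe sits level and centred in the ring, top at 77 mm. Next, the knob: turn counter-clockwise 72°.

Emit:
{"name": "arm_command", "arguments": {
  "targets": [
    [[0.045,0,-0.02,0,0,0],[0.045,0,0,0,0,0],[0.05,0,0,0,0,0],[0,0,0,0,0,-0.157],[0,0,0,0,0,-0.157],[0,0,0,0,0,-0.157],[0,0,0,0,0,-0.154],[0,0,0,0,0,0],[0,0,0,0,0,0]]
  ],
  "jaw": 0.05
}}

```text
clock: 20.08
position: [0.5952, 0.0928, 0.2032]
ee_rot: [-3.041, -0.789, 0.001]
force: [0.1, 0.8, -0.7]
width: 0.549
gripper_force: 0.0
```

```bash
cat >> h.py <<'E'
def knob():
    p,M,s=tool(); px,W,T,im=grab("wrist"); r=rect(W,AX,.045,.115,.13)
    print(p.round(4),yaw(M).round(2),M[2].round(4),s["joints"].round(2),s["clock"],"\nknob",r,"d",(M.T@(np.array([*r[0][0],.1145])-p)).round(4)); return px,W
E
python3 - <<'E'
from h import *
knob()
E
```

```text
[0.5952 0.0928 0.2032] 29.1 [-7.e-04 -4.e-04 -1.e+00] [ 0.09  0.48 -0.48  1.65  0.25  1.07 -1.53] 20.075 
knob (((0.5950809717178345, 0.09305945038795471), (0.05146466940641403, 0.01373373158276081), 29.478925704956055), 0.12314978968187372, 1144) d [ 0.0001 -0.0003  0.0887]
```

Emit:
{"name": "arm_command", "arguments": {
  "targets": [
    [[0,0,0.04,0,0,0],[0,0,0.03,0,0,0],[0,0,0.018,0,0,0],[0,0,0,0,0,0]]
  ]
}}

```text
clock: 20.62
position: [0.5944, 0.0929, 0.1149]
ee_rot: [-3.04, -0.794, 0.003]
force: [0.1, 0.7, -0.3]
width: 0.541
gripper_force: 0.0
```

Emit:
{"name": "arm_command", "arguments": {
  "targets": [
    [[0,0,0,0,0,0],[0,0,0,0,0,0],[0,0,0,0,0,0],[0,0,0,0,0,0],[0,0,0,0,0,-0.1],[0,0,0,0,0,-0.13],[0,0,0,0,0,-0.13],[0,0,0,0,0,-0.13],[0,0,0,0,0,-0.13],[0,0,0,0,0,-0.13]]
  ],
  "jaw": 0.0,
  "newtons": 30
}}

```text
clock: 21.88
position: [0.5953, 0.094, 0.1174]
ee_rot: [2.533, 1.858, 0.003]
force: [-2.9, 1.7, 7.0]
width: 0.149
gripper_force: 32.8
```

Emit:
{"name": "arm_command", "arguments": {
  "targets": [
    [[0,0,0,0,0,-0.13],[0,0,0,0,0,-0.13],[0,0,0,0,0,-0.13],[0,0,0,0,0,-0.11],[0,0,0,0,0,0],[0,0,0,0,0,0]]
  ]
}}

```text
clock: 22.62
position: [0.5947, 0.094, 0.1174]
ee_rot: [-1.999, -2.424, -0.001]
force: [-5.0, 1.0, 10.2]
width: 0.152
gripper_force: 33.1
```

Emit:
{"name": "arm_command", "arguments": {
  "targets": [
    [[0,0,0,0,0,0],[0,0,0,0,0,0],[0,0,0,0,0,0],[0,0,0,0,0,0],[0,0,-0.03,0,0,0],[0,0,-0.04,0,0,0],[0,0,-0.03,0,0,0],[0,0,0,0,0,0]]
  ],
  "jaw": 0.05
}}

```text
clock: 23.62
position: [0.5957, 0.0935, 0.2179]
ee_rot: [1.999, 2.421, 0.004]
force: [-0.4, 0.2, -0.4]
width: 0.545
gripper_force: 0.0
```

```bash
python3 - <<'E'
from h import *
knob(); print(loupes(*seated("top")))
E
```

```text
[0.5957 0.0935 0.2179] 100.93 [-1.e-04  3.e-03 -1.e+00] [ 0.3   0.56 -0.83  1.62  0.44  1.16 -0.44] 23.625 
knob (((0.5937504768371582, 0.09301003068685532), (0.013847275637090206, 0.051078278571367264), 11.258136749267578), 0.12316565960516146, 1035) d [-1.000e-04 -2.300e-03  1.034e-01]
top [0.595  0.093  0.2163] 100.92 gap [0.515  0.1016]
[(0.4809, -0.3479, 0.0184, 0.0308, [409, 225, 13, 12, 118])]
```

Emit:
{"name": "arm_command", "arguments": {
  "targets": [
    [[0,0,0,0,0,0.17],[0,0,0,0,0,0.17],[0,0,0,0,0,0.17],[0,0,0,0,0,0.17],[0,0,0,0,0,0.17],[0,0,0,0,0,0.17],[0,0,0,0,0,0.17],[0,0,0,0,0,0.17],[0,0,0,0,0,0.17],[0,0,0,0,0,0.17]]
  ],
  "jaw": 0.06
}}

```text
clock: 24.98
position: [0.594, 0.0926, 0.2141]
ee_rot: [3.14, 0.088, -0.005]
force: [-0.2, 0.4, 0.2]
width: 0.653
gripper_force: 0.0
```

Emit:
{"name": "arm_command", "arguments": {
  "targets": [
    [[0,0,0,0,0,0.175],[-0.007,0.05,0,0,0,0],[-0.007,0.05,0,0,0,0],[-0.007,0.05,0,0,0,0],[-0.007,0.05,0,0,0,0],[-0.007,0.05,0,0,0,0],[-0.007,0.05,0,0,0,0],[-0.007,0.05,0,0,0,0],[-0.007,0.05,0.02,0,0,0],[-0.007,0.053,0.03,0,0,0]]
  ]
}}

```text
clock: 26.22
position: [0.4804, -0.3513, 0.1647]
ee_rot: [3.137, -0.177, -0.001]
force: [1.0, 0.4, -0.2]
width: 0.651
gripper_force: 0.0
```

Emit:
{"name": "arm_command", "arguments": {
  "targets": [
    [[0,0,0.02,0,0,0],[0,0,0,0,0,0],[0,0,0,0,0,0]]
  ]
}}

```text
clock: 26.6
position: [0.4816, -0.3489, 0.146]
ee_rot: [-3.136, 0.176, 0.0]
force: [-0.3, -0.2, -0.1]
width: 0.652
gripper_force: 0.0
```

```bash
python3 - <<'E'
from h import *
px,W=wl(); save(px,"w6.png")
E
```

```text
[ 0.4816 -0.3489  0.146 ] -6.41 [-2.e-04 -6.e-04 -1.e+00] [ 0.72  0.5  -0.26  1.75  0.16  0.91 -1.29] 26.6
(0.6402, -0.2939, 0.0072, 0.0274, [218, 0, 10, 20, 64]) d to grasp z.0275: [ 0.1515 -0.0723  0.1185]
(0.4818, -0.3499, 0.0197, 0.0305, [300, 181, 43, 44, 1474]) d to grasp z.0275: [0.0003 0.001  0.1185]
(0.4731, -0.2653, 0.0167, 0.0268, [211, 210, 35, 22, 92]) d to grasp z.0275: [-0.0178 -0.0821  0.1186]
(0.3391, -0.332, 0.0298, 0.0252, [290, 326, 58, 11, 217]) d to grasp z.0275: [-0.1435 -0.0009  0.1185]
(0.3375, -0.3345, 0.0188, 0.0253, [303, 333, 37, 4, 67]) d to grasp z.0275: [-0.1448  0.0018  0.1185]
```

View pics/w6.png

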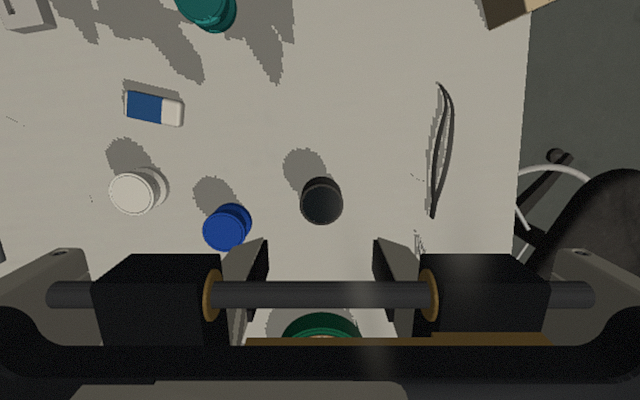

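The last black loupe is at (321,201), with the blue one at (227,228) clear of the left finger. No third black loupe is on the bench.

Emit:
{"name": "arm_command", "arguments": {
  "targets": [
    [[0,0.001,0.04,0,0,0],[0,0,0.04,0,0,0],[0,0,0.025,0,0,0],[0,0,0.013,0,0,0],[0,0,0,0,0,0]]
  ]
}}

```text
clock: 27.28
position: [0.4814, -0.3505, 0.028]
ee_rot: [-3.137, 0.177, 0.0]
force: [-0.5, -0.3, 0.2]
width: 0.651
gripper_force: 0.0
```

Emit:
{"name": "arm_command", "arguments": {
  "targets": [
    [[0,0,0,0,0,0],[0,0,0,0,0,0],[0,0,0,0,0,0],[0,0,0,0,0,0]]
  ],
  "jaw": 0.0,
  "newtons": 20
}}

```text
clock: 27.78
position: [0.4815, -0.3512, 0.0287]
ee_rot: [3.136, -0.178, 0.002]
force: [-0.8, 0.8, 6.8]
width: 0.413
gripper_force: 20.0
```

Emit:
{"name": "arm_command", "arguments": {
  "targets": [
    [[0,0,-0.02,0,0,0],[0,0,-0.04,0,0,0],[0,0,-0.04,0,0,0],[0,0,-0.03,0,0,0],[0,0,0,0,0,0]]
  ]
}}

```text
clock: 28.4
position: [0.4823, -0.3517, 0.1605]
ee_rot: [3.134, -0.178, 0.006]
force: [-1.1, -0.1, -1.2]
width: 0.411
gripper_force: 20.0
```

Emit:
{"name": "arm_command", "arguments": {
  "targets": [
    [[-0.002,-0.057,0,0,0,0],[-0.002,-0.057,0,0,0,0],[-0.002,-0.057,0,0,0,0],[-0.002,-0.057,0,0,0,0],[-0.002,-0.057,0,0,0,0],[-0.002,-0.057,0,0,0,0],[-0.002,-0.057,0,0,0,0],[-0.004,-0.055,0,0,0,0],[0,0,0,0,0,0],[0,0,0,0,0,0]]
  ]
}}

```text
clock: 29.65
position: [0.5139, 0.1015, 0.1569]
ee_rot: [3.136, -0.177, -0.002]
force: [-0.2, -0.0, 0.6]
width: 0.416
gripper_force: 20.0
```

```bash
python3 - <<'E'
from h import *
px,W=nest(); save(px,"w7.png",(160,100,480,340),2)
E
```

```text
pose [0.5139 0.1015 0.1569] -6.47 [-0.0015  0.0011 -1.    ] [-0.01  0.4  -0.38  1.9   0.19  0.88 -2.17] 29.65 0.4160453562552608 nominal gap [0.51501425 0.10155626]
nest ((0.5173502564430237, 0.10163741558790207), 0.026419833302497864) [0.51523406 0.11233548 0.01396031] [0.0449296  0.04610823 0.05175366] 622
d nominal [ 0.0012 -0.0002  0.0834]
```

View pics/w7.png

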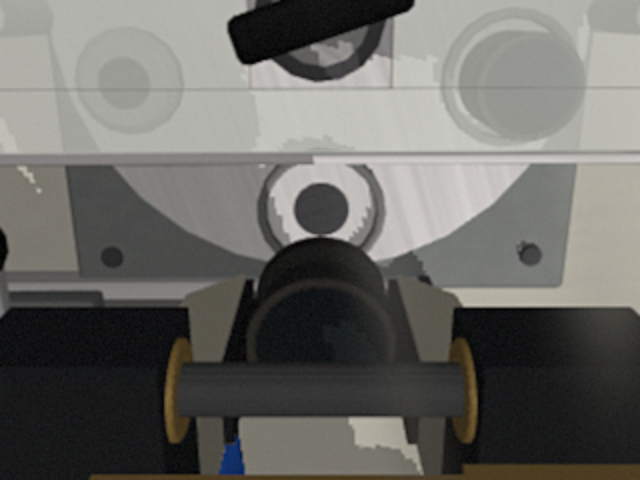

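The empty nest 1 is under the held loupe (crop px (321,210)). The loaded loupe is at right under the plate (515,80), and the reference disc at left (128,80) comes up next. Lower the loupe the same way.

Emit:
{"name": "arm_command", "arguments": {
  "targets": [
    [[0.002,-0.001,0.04,0,0,0],[0,0,0.025,0,0,0],[0,0,0.01,0,0,0],[0,0,0.005,0,0,0],[0,0.001,0.002,0,0,0],[0,0,0.001,0,0,0],[0,0,0,0,0,0],[0,0,0,0,0,0]]
  ]
}}

```text
clock: 30.7
position: [0.5167, 0.1021, 0.0752]
ee_rot: [-3.136, 0.178, -0.001]
force: [0.4, -0.1, 0.4]
width: 0.412
gripper_force: 20.0
```

Emit:
{"name": "arm_command", "arguments": {
  "targets": [
    [[-0.001,0,0.001,0,0,0],[0,0,0,0,0,0],[0,0,0,0,0,0]]
  ]
}}

```text
clock: 31.08
position: [0.5163, 0.1023, 0.0746]
ee_rot: [-3.136, 0.178, -0.003]
force: [0.3, -0.1, 6.0]
width: 0.413
gripper_force: 20.0
```

Emit:
{"name": "arm_command", "arguments": {
  "targets": [
    [[0,0,0,0,0,0],[0,0,0,0,0,0],[0,0,0,0,0,0],[0,0,0,0,0,0],[0,0,-0.02,0,0,0],[0,0,-0.04,0,0,0],[-0.03,0,-0.04,0,0,0],[-0.03,0,-0.01,0,0,0],[0,0,0,0,0,0],[0,0,0,0,0,0]]
  ],
  "jaw": 0.06
}}

```text
clock: 32.33
position: [0.4564, 0.1086, 0.1838]
ee_rot: [3.136, -0.178, 0.001]
force: [-0.7, -0.3, 0.2]
width: 0.654
gripper_force: 0.0
```

```bash
python3 - <<'E'
from h import *
px,W=seated()
E
```

```text
wrist [0.4564 0.1086 0.1838] -6.5 gap [0.515  0.1016]
loupe top ((0.5162022113800049, 0.10211993008852005), 0.01953396387398243) [0.0749 0.076  0.0765 0.077  0.0779] 1867
```

Seated. Back to the knob, now at yaw 101.3°.

Emit:
{"name": "arm_command", "arguments": {
  "targets": [
    [[0.045,0,-0.02,0,0,0],[0.045,0,0,0,0,0],[0.05,0,0,0,0,0],[0,0,0,0,0,-0.17],[0,0,0,0,0,-0.17],[0,0,0,0,0,-0.17],[0,0,0,0,0,-0.17],[0,0,0,0,0,-0.17],[0,0,0,0,0,-0.17],[0,0,0,0,0,-0.17]]
  ],
  "jaw": 0.05
}}

```text
clock: 33.62
position: [0.5955, 0.0926, 0.2027]
ee_rot: [-2.693, -1.617, 0.002]
force: [0.5, -0.4, 0.6]
width: 0.539
gripper_force: 0.0
```

Emit:
{"name": "arm_command", "arguments": {
  "targets": [
    [[0,0,0,0,0,-0.17],[0,0,0,0,0,-0.17],[0,0,0,0,0,-0.17],[0,0,0,0,0,-0.18],[0,0,0,0,0,0],[0,0,0,0,0,0]]
  ]
}}

```text
clock: 34.38
position: [0.5952, 0.0928, 0.2033]
ee_rot: [-1.998, -2.423, 0.0]
force: [0.0, 0.4, -0.1]
width: 0.546
gripper_force: 0.0
```

```bash
python3 - <<'E'
from h import *
knob()
E
```

```text
[0.5952 0.0928 0.2033] 100.97 [ 5.e-04 -7.e-04 -1.e+00] [ 0.29  0.57 -0.81  1.64  0.44  1.13 -0.44] 34.375 
knob (((0.5939797759056091, 0.09296225756406784), (0.013965497724711895, 0.05107917636632919), 11.41827392578125), 0.12319965990582099, 1160) d [ 0.0003 -0.0011  0.0888]
```

Emit:
{"name": "arm_command", "arguments": {
  "targets": [
    [[0,-0.001,0.04,0,0,0],[0,0,0.03,0,0,0],[0,0,0.018,0,0,0],[0,0,0,0,0,0]]
  ]
}}

```text
clock: 34.92
position: [0.5935, 0.0927, 0.115]
ee_rot: [-1.994, -2.427, 0.002]
force: [0.8, 0.2, 0.4]
width: 0.543
gripper_force: 0.0
```

Emit:
{"name": "arm_command", "arguments": {
  "targets": [
    [[0,0,0,0,0,0],[0,0,0,0,0,0],[0,0,0,0,0,0],[0,0,0,0,0,0],[0,0,0,0,0,-0.1],[0,0,0,0,0,-0.13],[0,0,0,0,0,-0.13],[0,0,0,0,0,-0.13],[0,0,0,0,0,-0.13],[0,0,0,0,0,-0.13]]
  ],
  "jaw": 0.0,
  "newtons": 30
}}

```text
clock: 36.17
position: [0.5944, 0.0931, 0.1174]
ee_rot: [0.959, 2.99, 0.001]
force: [-3.2, -1.1, 8.4]
width: 0.149
gripper_force: 33.5
```

```bash
python3 - <<'E'
from h import *
p,M,s=tool(); print(p,yaw(M),s["joints"].round(2),s["force"])
E
```

```text
[0.59440586 0.09305757 0.11738613] 144.4192723178713 [ 0.36  0.72 -0.94  1.72  0.66  1.05  0.14] [-3.24096334 -1.10708898  8.39263048]
```

Joint 3 has margin, so finish the turn.

Emit:
{"name": "arm_command", "arguments": {
  "targets": [
    [[0,0,0,0,0,-0.13],[0,0,0,0,0,-0.13],[0,0,0,0,0,-0.13],[0,0,0,0,0,-0.11],[0,0,0,0,0,0],[0,0,0,0,0,0]]
  ]
}}

```text
clock: 36.92
position: [0.5943, 0.0928, 0.1174]
ee_rot: [0.196, 3.134, -0.001]
force: [-2.4, -2.4, 10.9]
width: 0.148
gripper_force: 33.8
```

Emit:
{"name": "arm_command", "arguments": {
  "targets": [
    [[0,0,0,0,0,0],[0,0,0,0,0,0],[0,0,0,0,0,0],[0,0,0,0,0,0],[0,0,-0.03,0,0,0],[0,0,-0.04,0,0,0],[0,0,-0.03,0,0,0],[0,0,0,0,0,0]]
  ],
  "jaw": 0.05
}}

```text
clock: 37.92
position: [0.5949, 0.0933, 0.2181]
ee_rot: [0.196, 3.132, 0.001]
force: [0.2, -0.4, -0.3]
width: 0.542
gripper_force: 0.0
```

```bash
python3 - <<'E'
from h import *
knob(); 
px,W,T,im=grab("wrist"); r2=rect(W,(.468,.236),.035,.108,.125); p,M,s=tool(); print("tab",r2,(M.T@(np.array([*r2[0][0],.1155])-p)).round(4))
px,W,T,im=grab("top"); r2=rect(W,(.468,.236),.035,.108,.125); print("tab",r2)
E
```

```text
[0.5949 0.0933 0.2181] 172.82 [-0.0033  0.001  -1.    ] [ 0.45  0.68 -1.13  1.61  0.64  1.26  0.66] 37.925 
knob (((0.5934821367263794, 0.09189096838235855), (0.013958507217466831, 0.05133551359176636), 84.2301025390625), 0.12314351953264821, 1026) d [ 0.0015 -0.0017  0.1036]
tab (((0.46978020668029785, 0.23528864979743958), (0.01419411227107048, 0.024642305448651314), 83.4455337524414), 0.11668851660279306, 963) [0.1409 0.1264 0.0998]
tab (((0.4683433175086975, 0.23660221695899963), (0.014834471978247166, 0.028510650619864464), 89.97891998291016), 0.11667308715252811, 71)
```

Emit:
{"name": "arm_command", "arguments": {
  "targets": [
    [[0,0,0,0,0,0.174],[0,0,0,0,0,0.174],[0,0,0,0,0,0.174],[0,0,0,0,0,0.174],[0,0,0,0,0,0.174],[0,0,0,0,0,0.174],[0,0,0,0,0,0.174],[0,0,0,0,0,0.174],[0,0,0,0,0,0.174]]
  ],
  "jaw": 0.05
}}

```text
clock: 39.2
position: [0.5933, 0.0923, 0.2144]
ee_rot: [-2.356, -2.077, 0.003]
force: [0.2, -0.3, 0.2]
width: 0.546
gripper_force: 0.0
```

Emit:
{"name": "arm_command", "arguments": {
  "targets": [
    [[0,0,0,0,0,0.174],[0,0,0,0,0,0.174],[0,0,0,0,0,0.174],[0,0,0,0,0,0.174],[0,0,0,0,0,0.174],[0,0,0,0,0,0.174],[0,0,0,0,0,0.174],[0,0,0,0,0,0.174],[0,0,0,0,0,0.174]]
  ]
}}

```text
clock: 40.33
position: [0.5933, 0.0924, 0.2144]
ee_rot: [3.135, -0.19, -0.004]
force: [0.1, -0.0, -0.7]
width: 0.546
gripper_force: 0.0
```

Emit:
{"name": "arm_command", "arguments": {
  "targets": [
    [[-0.045,-0.03,0,0,0,0],[-0.045,-0.03,0,0,0,0],[-0.05,-0.035,0,0,0,0],[0,-0.033,0.02,0,0,0],[0,0,0,0,0,0],[0,0,0,0,0,0]]
  ]
}}

```text
clock: 41.08
position: [0.4695, 0.2351, 0.195]
ee_rot: [3.135, -0.182, -0.002]
force: [-0.5, -0.4, 1.2]
width: 0.545
gripper_force: 0.0
```

```bash
python3 - <<'E'
from h import *
px,W,T,im=grab("wrist"); r2=rect(W,(.468,.236),.035,.108,.125); p,M,s=tool(); print(p,yaw(M),s["joints"].round(2),"tab",r2,(M.T@(np.array([*r2[0][0],.1155])-p)).round(4))
save(px,"w8.png")
E
```

```text
[0.46985723 0.23483458 0.19539686] -6.684218192968573 [-0.22  0.37 -0.45  1.85  0.19  0.97 -2.44] tab (((0.4682242274284363, 0.2372516393661499), (0.013314004056155682, 0.02982654981315136), 83.52686309814453), 0.11700576330051704, 681) [-0.0018 -0.0023  0.0799]
```

View pics/w8.png

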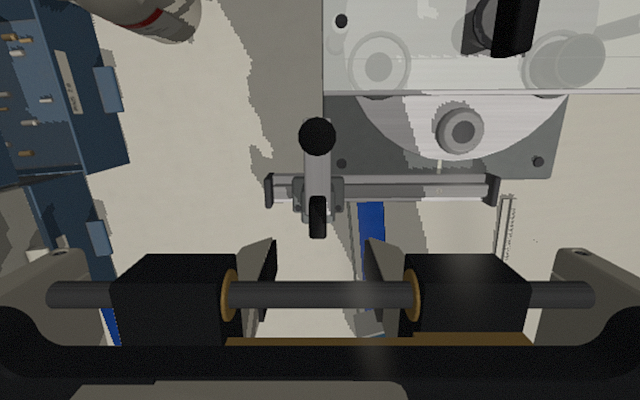

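The reference disc is in the gap at (460,130), and the parked tab at (317,217) is under the jaws. Pinch the tab and slide it right 130 mm.

Emit:
{"name": "arm_command", "arguments": {
  "targets": [
    [[-0.002,-0.002,0.03,0,0,0],[0,0,0.03,0,0,0],[0,0,0.02,0,0,0],[0,0,0,0,0,0]]
  ]
}}

```text
clock: 41.62
position: [0.4676, 0.2365, 0.1148]
ee_rot: [3.134, -0.184, -0.004]
force: [-0.4, -0.1, 0.3]
width: 0.545
gripper_force: 0.0
```

Emit:
{"name": "arm_command", "arguments": {
  "targets": [
    [[0,0,0,0,0,0],[0,0,0,0,0,0],[0,0,0,0,0,0],[0,0,0,0,0,0],[0,0,0,0,0,0]]
  ],
  "jaw": 0.0,
  "newtons": 25
}}

```text
clock: 42.25
position: [0.4679, 0.2373, 0.1161]
ee_rot: [3.135, -0.181, 0.0]
force: [-0.5, -4.8, 5.6]
width: 0.147
gripper_force: 25.0
```

Emit:
{"name": "arm_command", "arguments": {
  "targets": [
    [[0,0.01,0,0,0,0],[0,0.015,0,0,0,0],[0,0.015,0,0,0,0],[0,0.015,0,0,0,0],[0,0.015,0,0,0,0],[0,0.015,0,0,0,0],[0,0.015,0,0,0,0],[0,0.012,0,0,0,0],[0,0.008,0,0,0,0],[0,0,0,0,0,0]]
  ]
}}

```text
clock: 43.5
position: [0.4549, 0.1177, 0.1161]
ee_rot: [3.136, -0.183, 0.002]
force: [5.6, -1.3, 2.3]
width: 0.149
gripper_force: 25.0
```

Emit:
{"name": "arm_command", "arguments": {
  "targets": [
    [[0,0.005,0,0,0,0],[0,0.005,0,0,0,0],[0,0.002,0,0,0,0],[0,0,0,0,0,0],[0,0,0,0,0,0]]
  ]
}}

```text
clock: 44.12
position: [0.4538, 0.1079, 0.1161]
ee_rot: [-3.134, 0.18, -0.004]
force: [6.8, 4.1, -0.6]
width: 0.151
gripper_force: 25.0
```

Emit:
{"name": "arm_command", "arguments": {
  "targets": [
    [[0,0.003,0,0,0,0],[0,0,0,0,0,0],[0,0,0,0,0,0]]
  ]
}}

```text
clock: 44.5
position: [0.4538, 0.1078, 0.1162]
ee_rot: [-3.131, 0.177, -0.005]
force: [8.4, 14.9, -8.0]
width: 0.149
gripper_force: 25.0
```

The travel was 130.3 mm and the force rises at the stop, so the head is home. Release, lift and check.

Emit:
{"name": "arm_command", "arguments": {
  "targets": [
    [[0,-0.004,0,0,0,0],[0,0,0,0,0,0],[0,0,0,0,0,0]]
  ]
}}

```text
clock: 44.88
position: [0.4538, 0.108, 0.1161]
ee_rot: [-3.136, 0.181, -0.003]
force: [5.9, 1.5, 1.8]
width: 0.15
gripper_force: 25.0
```

Emit:
{"name": "arm_command", "arguments": {
  "targets": [
    [[0,0,0,0,0,0],[0,0,0,0,0,0],[0,0,0,0,0,0],[0,0,-0.03,0,0,0],[0,0,-0.04,0,0,0],[-0.02,0,-0.04,0,0,0],[-0.03,0,0,0,0,0],[0,0,0,0,0,0],[0,0,0,0,0,0]]
  ],
  "jaw": 0.05
}}

```text
clock: 46.0
position: [0.4033, 0.1137, 0.2257]
ee_rot: [3.136, -0.181, -0.0]
force: [0.8, 0.3, -0.2]
width: 0.542
gripper_force: 0.0
```

```bash
python3 - <<'E'
from h import *
px,W,T,im=grab("wrist"); r2=rect(W,(.454,.108),.035,.108,.125); print("tab",r2,to_stand(r2[0][0])); save(px,"w9.png"); print(tool()[2]["force"],rect(W,AX,.045,.115,.13))
px,W,T,im=grab("scene"); save(px,"scene_end.png",(150,80,470,320),2)
E
```

```text
tab (((0.4540121555328369, 0.10805495083332062), (0.013247399590909481, 0.029262905940413475), 83.79535675048828), 0.1170697617734763, 614) [-0.14134417  0.00078476]
[-0.55803438 -0.04645729 -0.08154937] (((0.0, 0.0), (0.0, 0.0), 0.0), nan, 0)
  return _methods._mean(a, axis=axis, dtype=dtype,
  ret = ret.dtype.type(ret / rcount)
```

View pics/w9.png

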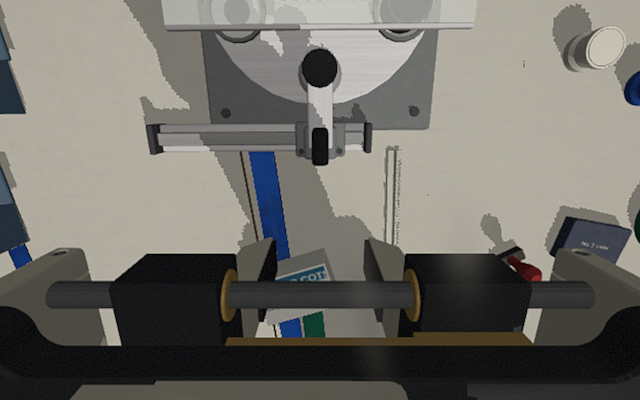

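View pics/scene_end.png

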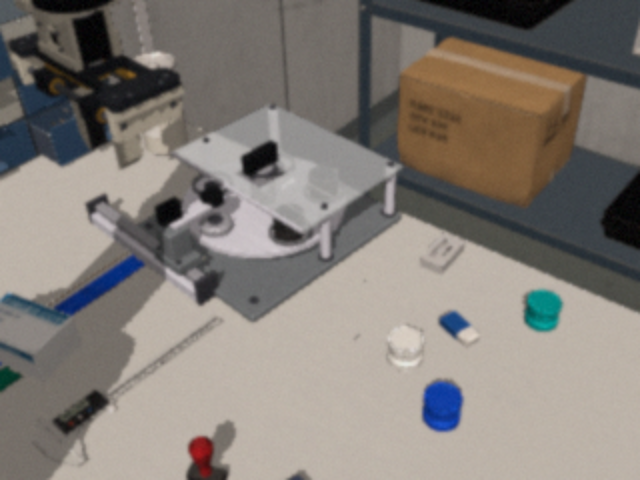

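The wrist view shows the head home, with its lens (320,68) over the gap and the tab at y ≈ 0 in the checker frame. In the scene view the loupes are under the plate and the reference disc is under the lens. The bench has only the coloured lookalikes and the eraser, all undisturbed. Handing in.

```bash
python3 -c "
from cell import arm
print(arm.sign_off())"
```

```text
the job is handed in; nothing more can be done
None
```

The job is handed in: I parked the head on the left, seated both black loupes on the bench upright (in nests 2 and 1; no third was there), clicked the reference disc in at the gap, and slid the head home over it. The eraser was left alone.

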